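# Sort a coat's four buttons into the caddy

## Robot

A 6-joint arm with a two-finger parallel gripper is mounted at the origin on the work surface. World frame = base frame: x ahead of the robot, y to its left, z up, the work surface at z = 0. Lengths are in mm, angles in rad, forces in N, time in s.
With the tool pointing down it reaches from about 350 to 875 mm from the base axis. Payload 4.2 kg.
Tool frame: the origin (TCP) lies midway between the tips of the shut fingers; the grasp point (between the pads) lies 19 mm behind it; z points along the fingers, y is the line along which they close (so a half turn about z gives the same grasp; the last joint's range is limited). The gripper opens to 85 mm and grips with 20 to 120 N. Pads are 22 mm wide; open, the fingers measure 114 mm over their backs; the gripper's body (76 mm by 85 mm) begins 54 mm behind the grasp point. The pads swing forward as they close: fully open they stand 13 mm farther back than shut.
Start: joints at [-0.91, 0.385, 0.008, 0, -1.194, -0.259], TCP at [244.435, -575.196, 197.112] pointing down, gripper open.
Joint ranges: [-3.14, 3.14], [-1.21, 2.06], [-1.07, 1.41], [-3.16, 2.05], [-2.99, -0.16], [-3.1, 3.1]. Speed limits (rad/s): [2.79, 2.79, 3.14, 3.14, 3.14, 3.14].

## Interface

Orientations are given as a unit quaternion [x, y, z, w].
In Python, from bench import read_state, get_image, job_done gives the robot as it stands.
- The arm moves only by the tool servo_tool, never from a script. Its arguments are lists of equal length, an entry for each row: "rotation": the turn, a rotation vector about the world's x, y, z scaled (see below), a list of three; "slide": the shift along the world's x, y, z scaled (see below), a list of three; "grip": the opening, from -1 (shut) to 1 (fully open). In form: {"rotation": [[rx, ry, rz], ...], "slide": [[tx, ty, tz], ...], "grip": [grip, ...]}. A call has 1 to 8 rows; each row is the pose to reach, as a shift and turn from the pose commanded when the call began, turning the shorter way round; what a row does not reach only later rows make up. The controller multiplies each number of a shift by 0.2 m and each number of a turn by 360 degrees. A row lasts 1/8 s, in which the tool goes at most 62.5 mm and 10.7 degrees, less where a joint would pass 70% of its speed; a pose out of reach is approached as far as the arm can. A call with a number of a shift or a turn outside -1 to 1 is refused whole. A call with a gripper value outside its range is refused whole. The fingers move at their own pace and stop on an object; the grip force is fixed at half the most. Time passes only in rows, so rows that repeat a pose let the fingers close. It gives the time, the measured TCP pose, the force, the opening and the grip force at its end, in the units of the state.
- read_state(): the state, without advancing time (a new reading comes with each control period).
- get_image(name): name is "scene" or "top"; returns a dict with "image" (384x512x3 uint8, red, green, blue), "depth" (384x512 float32, mm along the optical axis (not along the pixel's ray), 0 where there is no reading), "camera_matrix" (3x3 intrinsics, pixels), "rvec" (rotation vector, rad) and "tvec" (3), from world to camera coordinates, as OpenCV has them. Camera axes: x right, y down, z forward; pixel columns grow to the right and rows downward; lengths in mm; the calibration is good to about 2 mm. A picture is of the moment at which its call begins.
- job_done(): hands the job in; it is judged then, once.
The state is a dict: "clock": time; "joints": joint angles; "joint_vel": joint speeds; "joint_efforts": joint torques, N m; "position": TCP position; "ee_rot": TCP orientation; "contact_force": force on the tool from outside, world axes, zero at the start; "wrist_torque": the same for the moment, N m; "gripper_width": finger opening in mm; "grasp_force": force on a finger pad.
Only numpy, scipy, OpenCV 4.12 (cv2) and the standard library are available. Lean on these libraries where they do the work, as an engineer would, in place of code of your own. Each camera call takes 0.05 s, during which the arm holds its last target. There are 200 camera calls.

## Task

Gather the four resin buttons into the steel caddy, each lying flat on the bottom of the recess that matches it: the big round button in the big round recess, the small round one in the small round recess, the square one in the square recess and the barrel-shaped toggle in the oblong recess. The ring and the square frame are buckles, open in the middle: leave them where they lie.

Things in the scene. Friction and masses are not known exactly. Their poses are not given: they have to be found in the camera images.
- big_button: Big round coat button of dark smoked resin, a solid disc with four tiny sewing holes, 38 mm across and 11 mm thick, straight sides, about 14 g, lying flat. Loose on the desk in a row with the others in front of the robot, any order, at least 80 mm apart. Origin: centre of its underside, z up. 
- small_button: Small round button of the same resin, a solid disc with four tiny sewing holes, 24 mm across and 10 mm thick, straight sides, about 10 g, lying flat. Loose on the desk in a row with the others in front of the robot, any order, at least 80 mm apart. Origin: centre of its underside, z up. 
- square_button: Square button of the same resin, solid, with four tiny sewing holes, 32 x 32 mm and 11 mm thick, about 13 g, lying flat. Loose on the desk in a row with the others in front of the robot, any order, at least 80 mm apart. Origin: centre of its underside, z up. x and y are square to its sides.
- toggle: Toggle button of the same resin, a barrel with a groove round its middle, 40 mm long and 13 mm thick, about 10 g, lying on its side; it has a flat underside and does not roll. Loose on the desk in a row with the others in front of the robot, any order, at least 80 mm apart. Origin: centre of its underside, z up. y runs along its length, so it is pinched across along its x.
- ring_buckle: Look-alike, to be left alone: round belt ring of the same resin, 38 mm outside, 10 mm thick, with a wide open centre of 25 mm. Loose on the desk in a row with the others in front of the robot, any order, at least 80 mm apart. Origin: centre of its underside, z up. 
- square_buckle: Look-alike, to be left alone: square buckle of the same resin, a frame 34 x 34 mm, 10 mm thick, with an open centre of 22 mm. Loose on the desk in a row with the others in front of the robot, any order, at least 80 mm apart. Origin: centre of its underside, z up. 
- big_round_insert: The big round recess, in a white block 68x68 mm, 8 mm thick, fixed in the caddy (steel tray 292x78 mm, 9 mm high, floor 3 mm). Four blocks in a row along their own y, 70 mm apart, order varies. Origin: centre of block's underside, 3 mm above the desk; z up. Recess centred, 4 mm deep: grey floor 4 mm, block top 8 mm above origin. Round, 56 mm across.
- small_round_insert: The small round recess, in a white block 68x68 mm, 8 mm thick, fixed in the caddy (steel tray 292x78 mm, 9 mm high, floor 3 mm). Four blocks in a row along their own y, 70 mm apart, order varies. Origin: centre of block's underside, 3 mm above the desk; z up. Recess centred, 4 mm deep: grey floor 4 mm, block top 8 mm above origin. Round, 42 mm across.
- square_insert: The square recess, in a white block 68x68 mm, 8 mm thick, fixed in the caddy (steel tray 292x78 mm, 9 mm high, floor 3 mm). Four blocks in a row along their own y, 70 mm apart, order varies. Origin: centre of block's underside, 3 mm above the desk; z up. Recess centred, 4 mm deep: grey floor 4 mm, block top 8 mm above origin. 50x50 mm, sides along x and y.
- slot_insert: The oblong recess, in a white block 68x68 mm, 8 mm thick, fixed in the caddy (steel tray 292x78 mm, 9 mm high, floor 3 mm). Four blocks in a row along their own y, 70 mm apart, order varies. Origin: centre of block's underside, 3 mm above the desk; z up. Recess centred, 4 mm deep: grey floor 4 mm, block top 8 mm above origin. 58 mm along y, 32 mm along x.
Not all that is in view belongs to the job. Leave any orange or yellow look-alike of the toggle alone. What is shaped like the big_round_insert but brown is not meant.

How it is judged:
By the outcome, as a careful person would: the job done as asked, in the order asked, and still so for the second after the job is handed in, with the robot touching nothing.
It also fails if it takes over 77 s, if anything falls off the work surface, if the arm or the gripper's body presses on something with over 40 N, if the wrist force passes 120 N, or if a joint passes its speed limit or range.

## Working session

There is one attempt and no reset: what is moved stays moved. The work goes in short steps, Python scripts to look and compute and a tool call to move; the robot and the scene stay as the last step left them, time stands still between calls to the robot, and variables do not carry over. Pictures are saved under pics/ and viewed, at most 14 in all, crops included, and the job is handed in when it is done.

Besides the shell and the picture viewer there is one more tool, called in YAML: its name, and indented under it one key for each argument. servo_tool: Moves the arm, as the interface text tells. Shifts and turns lie within -1 to 1; 1 stands for 0.2 m of shift or 360 degrees of turn. Its arguments: {"type":"object","properties":{"rotation":{"type":"array","items":{"type":"array","items":{"type":"number","minimum":-1,"maximum":1}}},"slide":{"type":"array","items":{"type":"array","items":{"type":"number","minimum":-1,"maximum":1}}},"grip":{"type":"array","items":{"type":"number"}}},"required":["rotation","slide","grip"]}

```bash
mkdir -p pics
cat > h.py <<'E'
import numpy as np,cv2
from bench import *
def grab(n):
    d=get_image(n); d['bgr']=d['image'][...,::-1].copy(); return d
def ray(d,uv,z):
    R=cv2.Rodrigues(np.array(d['rvec'],float))[0]; t=np.array(d['tvec'],float).ravel(); K=np.array(d['camera_matrix'],float)
    uv=np.atleast_2d(uv).astype(float)
    r=np.c_[uv,np.ones(len(uv))]@np.linalg.inv(K).T@R
    c=-R.T@t
    return c+r*((z-c[2])/r[:,2])[:,None]
E
python3 - <<'E'
from h import *
for n in('top','scene'):
    d=grab(n); cv2.imwrite(f'pics/{n}0.png',cv2.resize(d['bgr'],(800,600),interpolation=cv2.INTER_CUBIC))
    np.savez(f'{n}0.npz',**{k:v for k,v in d.items()})
    R=cv2.Rodrigues(np.array(d['rvec'],float))[0];print(n,-R.T@np.array(d['tvec']).ravel(),np.array(d['camera_matrix'])[0,0])
s=read_state();print(s['position'],s['ee_rot'],s['gripper_width'],s['clock'])
E
```

```text
top [ 497.14397988   19.80927509 1001.48748859] 483.26547084021684
scene [907.20266991 409.36318463 749.08343735] 450.5864502751034
[ 244.21090404 -574.69688443  196.14904941] [-1.99472274e-01  9.79903004e-01  9.24346875e-04 -2.46747044e-04] 85.18521904751857 0.1
```

View pics/top0.png

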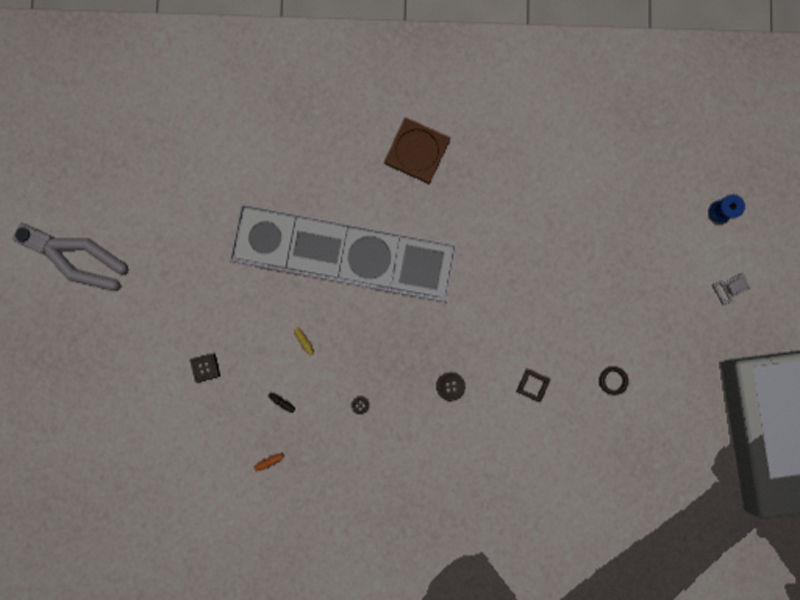

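View pics/scene0.png

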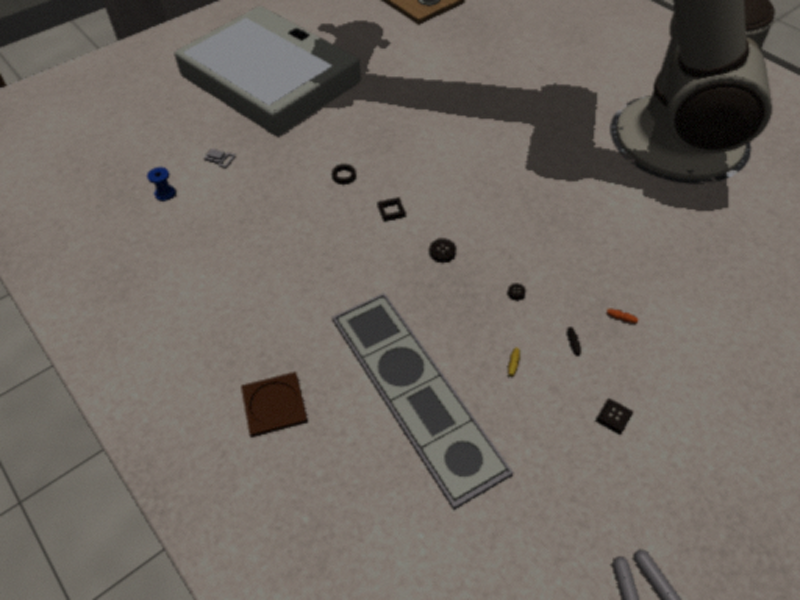

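The top view (800x600 pixels) shows:
- **Buttons:** square (205,368), dark toggle (281,402), small round (360,405), big round (451,386).
- **Leave alone:** frame buckle (533,385), ring (613,380), yellow look-alike (304,341), orange look-alike (269,461), brown block (417,150).
- **Recesses:** small round (265,237), slot (318,246), big round (370,257), square (422,268).

The solid discs and square with four sewing holes and the dark barrel fit the description. The open buckles, coloured barrels and brown block do not. I'll confirm this in a crop.

```bash
cat > m.py <<'E'
from h import *
def measure(d,n,pts,show=True):
    s=.64; out={}
    g=cv2.cvtColor(d['bgr'],cv2.COLOR_BGR2GRAY); G=cv2.resize(g,None,fx=4,fy=4,interpolation=cv2.INTER_CUBIC)
    for k,(u,v,z,thr) in pts.items():
        cu,cv=int(u*s*4),int(v*s*4); r=72
        sub=G[cv-r:cv+r,cu-r:cu+r]
        m=(sub<thr).astype(np.uint8)
        N,L,S,C=cv2.connectedComponentsWithStats(m)
        # component nearest the centre
        i=min(range(1,N),key=lambda i:np.hypot(*(C[i]-r))+(1e3 if S[i,4]<150 else 0))
        c=max(cv2.findContours((L==i).astype(np.uint8),cv2.RETR_EXTERNAL,cv2.CHAIN_APPROX_NONE)[0],key=cv2.contourArea).reshape(-1,2)
        uv=(c+[cu-r,cv-r]+.5)/4-.5
        P=ray(d,uv,z)[:,:2].astype(np.float32)
        (c0,wh,a)=cv2.minAreaRect(P); M=cv2.moments(P.reshape(-1,1,2)); cen=(M['m10']/M['m00'],M['m01']/M['m00'])
        out[k]=(np.round(cen,1),np.round(c0,1),np.round(wh,1),round(a,1)); print(n,k,*out[k])
    return out
E
python3 - <<'E'
from m import *
T=dict(np.load('top0.npz'));S=dict(np.load('scene0.npz'))
measure(T,'top',dict(square=(205,368,10,75),toggle=(281,402,6,75),small=(360,405,9,75),big=(451,386,10,75),
 rsmall=(265,237,9,110),rslot=(318,246,9,110),rbig=(370,257,9,110),rsq=(422,268,9,110)))
measure(S,'scene',dict(square=(614,417,6,75),toggle=(573,341,6,75),small=(516,292,5,75),big=(442,250,6,75),
 rsmall=(464,459,9,105),rslot=(432,410,9,105),rbig=(401,366,9,105),rsq=(373,326,9,105)))
c=T['bgr'][120:310,110:410]; cv2.imwrite('pics/c1.png',cv2.resize(c,(800,507),interpolation=cv2.INTER_CUBIC))
E
```

```text
top square [473.6 260.1] [473.5 259.9] [33.4 34.8] 16.1
top toggle [430.7 159.9] [430.9 160.3] [40.  12.3] 58.6
top small [429.7  57.4] [429.7  57.6] [23.2 22.4] 1.5
top big [456.4 -59.8] [456.4 -59.8] [37.7 37.7] 27.5
top rsmall [647.  189.3] [647.3 189.3] [43.7 44.2] 1.4
top rslot [635.5 120.1] [635.6 120.2] [60.9 35.6] 80.4
top rbig [624.   50.7] [623.9  51.1] [57.7 57.3] 1.4
top rsq [612.5 -18.6] [612.3 -18.6] [52.8 53.3] 80.3
scene square [472.3 261.6] [472.2 261.7] [38.1 33.2] 15.9
scene toggle [429.2 160.2] [429.2 160.3] [44.1 13.7] 55.2
scene small [427.6  57.8] [427.4  57.8] [29.6 24.2] 31.7
scene big [454.9 -59.9] [454.9 -60.3] [45.9 37.8] 47.7
scene rsmall [644.3 188.5] [644.3 188.4] [44.1 44.4] 50.2
scene rslot [632.9 119.3] [632.9 119.2] [61.5 35.5] 80.9
scene rbig [621.3  50. ] [621.3  50. ] [59.  58.6] 49.3
scene rsq [609.9 -19.4] [609.7 -19.5] [54.6 54. ] 81.0
```

View pics/c1.png

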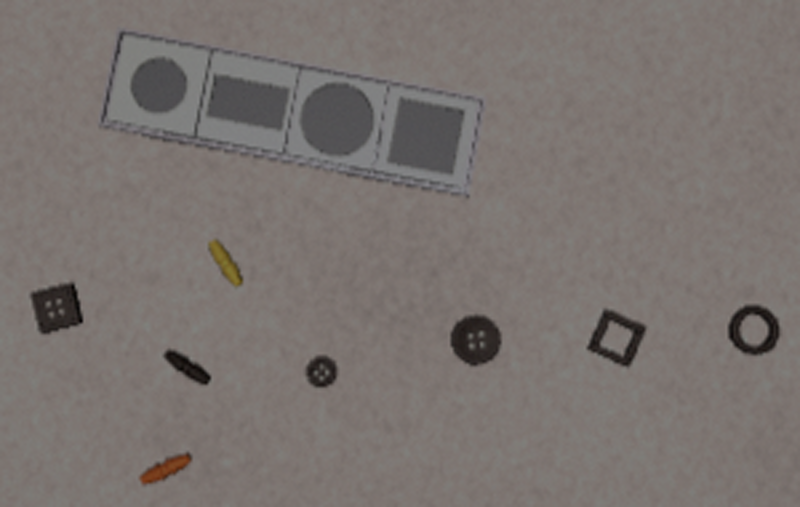

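The crop confirms the four buttons: solid with four holes, plus the dark barrel at (187,366). The open frame is at (617,337) and the ring at (753,330). I'll do the big button first, averaging the two views.

servo_tool:
  rotation:
    - [0,0,0.16]
    - [0,0,0.16]
    - [0,0,0.16]
    - [0,0,0.16]
    - [0,0,0.16]
    - [0,0,0.16]
  slide:
    - [0.4,1,0]
    - [0.4,1,0]
    - [0.4,1,0]
    - [0.4,1,0]
    - [0.4,1,0]
    - [0.4,1,0]
  grip: [0.4,0.4,0.4,0.4,0.4,0.4]

```text
clock: 0.85
position: [324.5, -374.4, 196.9]
ee_rot: [-0.649, 0.761, 0.0, 0.0]
contact_force: [-0.1, 0.6, 0.1]
gripper_width: 59.8
grasp_force: 0.0
```

servo_tool:
  rotation:
    - [0,0,0]
    - [0,0,0]
    - [0,0,0]
    - [0,0,0]
  slide:
    - [0.4,1,0]
    - [0.4,1,0]
    - [0.4,1,0]
    - [0.4,1,0]
  grip: [0.4,0.4,0.4,0.4]

```text
clock: 1.35
position: [404.8, -172.8, 197.0]
ee_rot: [-0.648, 0.762, 0.0, 0.0]
contact_force: [-0.3, -0.4, -0.3]
gripper_width: 59.8
grasp_force: 0.0
```

servo_tool:
  rotation:
    - [0,0,0]
    - [0,0,0]
    - [0,0,0]
    - [0,0,0]
    - [0,0,0]
    - [0,0,0]
    - [0,0,0]
    - [0,0,0]
  slide:
    - [0.255,0.575,0]
    - [0.255,0.575,0]
    - [0.255,0.575,-0.3]
    - [0.255,0.575,-0.6]
    - [0.255,0.575,-0.8]
    - [0.255,0.575,-0.8]
    - [0.255,0.575,-0.8]
    - [0.255,0.575,-0.8]
  grip: [0.4,0.4,0.4,0.4,0.4,0.4,0.4,0.4]

```text
clock: 2.35
position: [457.1, -60.0, 39.0]
ee_rot: [-0.647, 0.763, -0.001, 0.002]
contact_force: [0.0, -0.2, -0.4]
gripper_width: 59.5
grasp_force: 0.0
```

Run:
```python
from h import *
for i in range(3): d=grab('scene'); print(read_state()['position'])
cv2.imwrite('pics/s1.png',cv2.resize(d['bgr'][100:230,200:380],(800,578),interpolation=cv2.INTER_CUBIC))
```

```text
[456.82938685 -59.99853394  38.88597584]
[456.57205327 -60.0407793   38.65217845]
[456.28482874 -60.08191248  38.39394759]
```

View pics/s1.png

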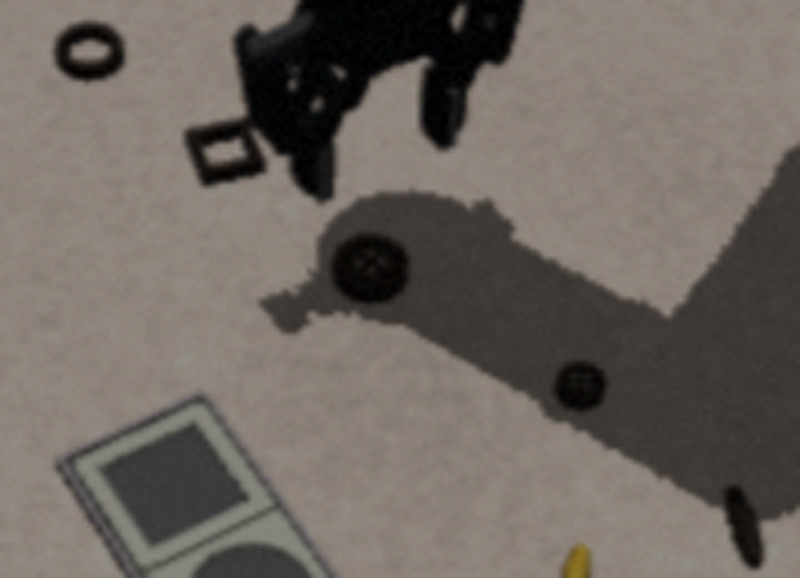

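The open fingers straddle the big button at (370,268) and the frame is clear of them. I'll lower, close, lift.

servo_tool:
  rotation:
    - [0,0,0]
    - [0,0,0]
    - [0,0,0]
    - [0,0,0]
    - [0,0,0]
    - [0,0,0]
    - [0,0,0]
    - [0,0,0]
  slide:
    - [0,0,-0.08]
    - [0,0,-0.165]
    - [0,0,-0.165]
    - [0,0,-0.165]
    - [0,0,-0.165]
    - [0,0,-0.165]
    - [0,0,-0.165]
    - [0,0,-0.165]
  grip: [0.4,0.4,0.4,0.4,-1,-1,-1,-1]

```text
clock: 3.5
position: [455.5, -60.2, 4.2]
ee_rot: [-0.647, 0.763, -0.0, 0.0]
contact_force: [0.1, -0.5, -0.2]
gripper_width: 0.0
grasp_force: 0.0
```

servo_tool:
  rotation:
    - [0,0,0]
    - [0,0,0]
    - [0,0,0]
    - [0,0,0]
  slide:
    - [0,0,0]
    - [0,0,0.1]
    - [0,0,0.3]
    - [0,0,0.3]
  grip: [-1,-1,-1,-1]

```text
clock: 4.0
position: [457.9, -59.8, 66.8]
ee_rot: [-0.647, 0.762, -0.002, 0.003]
contact_force: [0.4, 1.2, -0.4]
gripper_width: -0.1
grasp_force: 0.0
```

The fingers shut on nothing, so I'll look.

Run:
```python
from h import *
a=grab('scene');b=grab('top')
A=cv2.resize(a['bgr'][90:240,200:400],(800,600),interpolation=cv2.INTER_CUBIC)
cv2.imwrite('pics/s2.png',A)
cv2.imwrite('pics/t2.png',cv2.resize(b['bgr'][180:330,200:400],(800,600),interpolation=cv2.INTER_CUBIC))
```

```text
(no output)
```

View pics/s2.png

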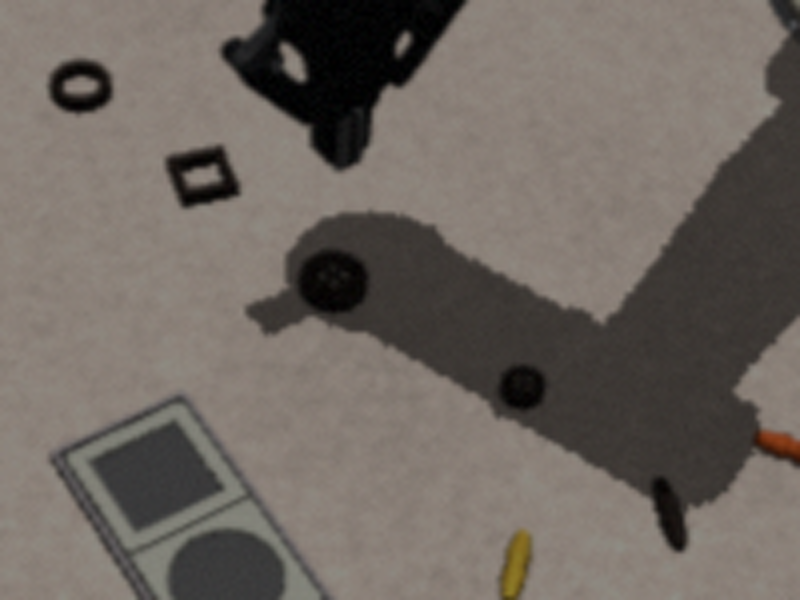

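View pics/t2.png

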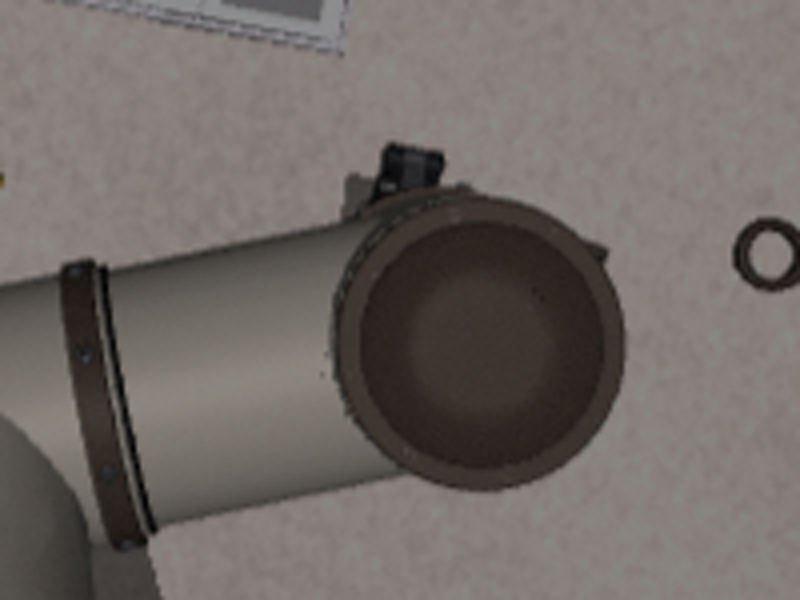

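The big button (scene crop (333,281)) has not moved, though the fingertips closed at about (343,165). I'll compare the projected TCP with the seen tip.

Run:
```python
from h import *
s=read_state();print(s['position'],s['ee_rot'],s['gripper_width'])
for n in('scene','top'):
    d=grab(n);
    P=np.array([s['position'],[456,-60,11],[458,-60,0]],float)
    print(n,cv2.projectPoints(P,np.array(d['rvec'],float),np.array(d['tvec'],float),np.array(d['camera_matrix'],float),None)[0].reshape(-1,2).round(1))
    print(d['depth'][160,283],d['depth'][125:135,286] if n=='scene' else '')
    if n=='scene':
        R=cv2.Rodrigues(np.array(d['rvec'],float))[0];t=np.array(d['tvec']).ravel()
        K=np.array(d['camera_matrix'])
        for u,v in[(283,160),(286,128),(286,130),(330,186)]:
            z=d['depth'][v,u];print(u,v,(R.T@(np.linalg.inv(K)@[u,v,1]*z-t)).round(1))
        D=d['depth'];print(s['clock'])
```

```text
[455.22982776 -60.13114314  64.15872181] [-6.46789453e-01  7.62668550e-01  4.00913313e-05  2.91277279e-04] -0.3141303958740819
scene [[283.6 141.6]
 [282.5 158.7]
 [281.7 162.5]]
981.7107 [ 889.5187   885.8342   893.0201   891.5188   895.15155  901.3251
  899.8031  1043.8173  1041.1558  1038.8865 ]
283 160 [456.2 -58.    8.6]
286 128 [461.  -49.5 115.6]
286 130 [458.1 -52.1 106.1]
330 186 [430.1  59.   10. ]
4.1
top [[290.4 248.8]
 [288.1 247.2]
 [287.7 246. ]]
995.5174
```

The real fingertips sit about 30 mm higher than the reported TCP. I'll measure that offset from depth.

Run:
```python
from h import *
d=grab('scene');s=read_state();D=d['depth']
R=cv2.Rodrigues(np.array(d['rvec'],float))[0];t=np.array(d['tvec'],float).ravel();K=np.array(d['camera_matrix'])
v,u=np.mgrid[105:140,270:305];z=D[v,u]
W=((np.stack([u,v,np.ones_like(u)],-1)@np.linalg.inv(K).T*z[...,None])-t)@R
W=W.reshape(-1,3);px=np.c_[u.ravel(),v.ravel()]
m=(W[:,2]>40)&(W[:,2]<180)
print(s['position'][2],len(W[m]))
for r in range(118,136):
    k=m&(px[:,1]==r)
    if k.any(): print(r,k.sum(),px[k][:,0].min(),px[k][:,0].max(),W[k].mean(0).round(1),W[k][:,2].min().round(1))
```

```text
63.15618917142049 551
118 23 271 293 [469.9 -52.6 145.8] 128.8
119 21 273 293 [467.8 -52.  142.3] 124.0
120 20 274 293 [465.1 -53.3 137.1] 123.3
121 17 276 292 [463.2 -53.8 132.8] 121.9
122 15 278 292 [459.1 -55.2 126.5] 118.8
123 15 278 292 [459.1 -55.  124. ] 115.5
124 15 278 292 [459.1 -54.9 121.3] 113.7
125 15 278 292 [459.  -54.9 118.5] 109.5
126 15 278 292 [458.7 -55.  115.5] 108.8
127 13 279 291 [458.9 -54.7 113.1] 105.8
128 11 280 290 [460.  -53.3 112.1] 107.8
129 10 281 290 [458.9 -52.9 108.9] 105.7
130 9 282 290 [457.9 -52.4 105.8] 102.4
131 7 282 288 [459.6 -53.3 103.5] 99.3
132 3 284 286 [459.4 -53.4 100.4] 96.9
```

The tip is at about 99 mm when commanded to 64, so the offset is about 35 mm. I'll refine it with a gentle touch of the shut fingers on top of the button, which is 11 mm thick.

servo_tool:
  rotation:
    - [0,0,0]
    - [0,0,0]
    - [0,0,0]
    - [0,0,0]
  slide:
    - [0,0,-0.2]
    - [0,0,-0.38]
    - [0,0,-0.38]
    - [0,0,-0.38]
  grip: [-1,-1,-1,-1]

```text
clock: 4.75
position: [456.0, -60.2, -11.5]
ee_rot: [-0.647, 0.762, -0.0, 0.0]
contact_force: [0.8, -1.0, -0.4]
gripper_width: 0.0
grasp_force: 0.0
```

servo_tool:
  rotation:
    - [0,0,0]
    - [0,0,0]
  slide:
    - [0,0,-0.02]
    - [0,0,-0.02]
  grip: [-1,-1]

```text
clock: 5.0
position: [455.9, -60.1, -15.2]
ee_rot: [-0.647, 0.763, -0.0, 0.001]
contact_force: [-0.7, 0.1, -0.1]
gripper_width: 0.2
grasp_force: 0.0
```

servo_tool:
  rotation:
    - [0,0,0]
    - [0,0,0]
  slide:
    - [0,0,-0.01]
    - [0,0,-0.01]
  grip: [-1,-1]

```text
clock: 5.25
position: [455.4, -60.2, -17.8]
ee_rot: [-0.647, 0.763, -0.0, 0.0]
contact_force: [-0.6, -0.0, 1.0]
gripper_width: -0.3
grasp_force: 0.0
```

servo_tool:
  rotation:
    - [0,0,0]
    - [0,0,0]
  slide:
    - [0,0,-0.01]
    - [0,0,-0.01]
  grip: [-1,-1]

```text
clock: 5.5
position: [455.3, -60.2, -20.1]
ee_rot: [-0.647, 0.763, 0.0, -0.0]
contact_force: [-0.4, 0.2, 0.5]
gripper_width: -0.2
grasp_force: 0.0
```

servo_tool:
  rotation:
    - [0,0,0]
    - [0,0,0]
  slide:
    - [0,0,-0.01]
    - [0,0,-0.01]
  grip: [-1,-1]

```text
clock: 5.75
position: [455.3, -60.2, -22.1]
ee_rot: [-0.647, 0.763, 0.0, -0.0]
contact_force: [0.4, 0.3, 0.3]
gripper_width: -0.2
grasp_force: 0.0
```

servo_tool:
  rotation:
    - [0,0,0]
    - [0,0,0]
  slide:
    - [0,0,-0.005]
    - [0,0,-0.005]
  grip: [-1,-1]

```text
clock: 6.0
position: [455.4, -60.2, -23.0]
ee_rot: [-0.647, 0.763, 0.0, -0.0]
contact_force: [1.0, 0.2, -0.2]
gripper_width: 0.0
grasp_force: 0.0
```

servo_tool:
  rotation:
    - [0,0,0]
    - [0,0,0]
  slide:
    - [0,0,-0.005]
    - [0,0,-0.005]
  grip: [-1,-1]

```text
clock: 6.25
position: [455.5, -60.2, -23.1]
ee_rot: [-0.647, 0.762, -0.0, 0.0]
contact_force: [-1.9, 1.4, 6.9]
gripper_width: -0.2
grasp_force: 3.7
```

Contact is at -23, so tip height = command + 34. I'll lift, open, and grasp at command -30 (tip about 4 mm).

servo_tool:
  rotation:
    - [0,0,0]
    - [0,0,0]
    - [0,0,0]
    - [0,0,0]
    - [0,0,0]
    - [0,0,0]
    - [0,0,0]
    - [0,0,0]
  slide:
    - [0,0,0.1]
    - [0,0,0.1]
    - [0,0,0.1]
    - [0,0,0.1]
    - [0,0,0.03]
    - [0,0,-0.03]
    - [0,0,-0.03]
    - [0,0,-0.03]
  grip: [-1,0.4,0.4,0.4,0.4,0.4,0.4,0.4]

```text
clock: 7.25
position: [455.5, -60.2, -29.9]
ee_rot: [-0.647, 0.763, 0.0, -0.0]
contact_force: [-0.4, -0.0, 1.3]
gripper_width: 59.9
grasp_force: 0.0
```

servo_tool:
  rotation:
    - [0,0,0]
    - [0,0,0]
    - [0,0,0]
    - [0,0,0]
    - [0,0,0]
    - [0,0,0]
    - [0,0,0]
  slide:
    - [0,0,0]
    - [0,0,0]
    - [0,0,0]
    - [0,0,0]
    - [0,0,0.1]
    - [0,0,0.3]
    - [0,0,0.3]
  grip: [-1,-1,-1,-1,-1,-1,-1]

```text
clock: 8.12
position: [458.0, -59.7, 33.0]
ee_rot: [-0.647, 0.762, -0.002, 0.003]
contact_force: [0.2, 0.3, -0.4]
gripper_width: 33.1
grasp_force: 59.7
```

Run:
```python
from h import *
a=grab('scene');print(read_state()['position'],read_state()['gripper_width'])
np.savez('s3.npz',**a)
cv2.imwrite('pics/s3.png',cv2.resize(np.clip(a['bgr'][90:190,230:350].astype(float)*1.8,0,255).astype(np.uint8),(720,600),interpolation=cv2.INTER_CUBIC))
```

```text
[456.46393634 -59.91712105  31.52997231] 33.20483676361941
```

View pics/s3.png

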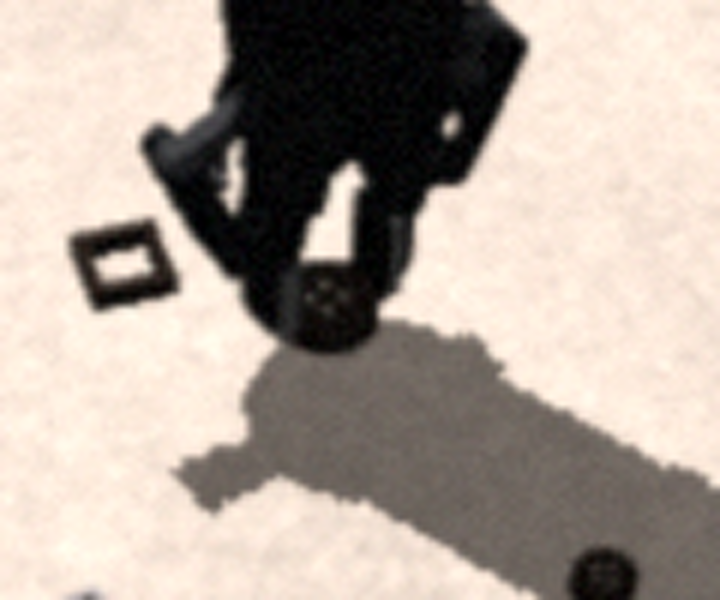

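Run:
```python
from h import *
d=dict(np.load('s3.npz'));print(ray(d,[[284.7-.4,139.5-.4]],72.5), read_state()['position'])
```

```text
[[454.94615855 -58.87150376  72.5       ]] [456.46393634 -59.91712105  31.52997231]
```

servo_tool:
  rotation:
    - [0,0,0]
    - [0,0,0]
    - [0,0,0]
    - [0,0,0]
    - [0,0,0]
    - [0,0,0]
    - [0,0,0]
    - [0,0,0]
  slide:
    - [0.3,0.2,0]
    - [0.5,0.33,0]
    - [0.7,0.46,0]
    - [0.836,0.553,0]
    - [0.836,0.553,0]
    - [0.836,0.553,-0.12]
    - [0.836,0.553,-0.22]
    - [0.836,0.553,-0.22]
  grip: [-1,-1,-1,-1,-1,-1,-1,-1]

```text
clock: 9.18
position: [619.7, 49.3, -16.3]
ee_rot: [-0.647, 0.763, 0.001, -0.003]
contact_force: [-0.2, -1.0, -0.1]
gripper_width: 33.4
grasp_force: 59.7
```

servo_tool:
  rotation:
    - [0,0,0]
    - [0,0,0]
    - [0,0,0]
  slide:
    - [0,0,-0.04]
    - [0,0,-0.04]
    - [0,0,-0.04]
  grip: [-1,-1,-1]

```text
clock: 9.55
position: [622.8, 50.4, -21.4]
ee_rot: [-0.647, 0.763, -0.0, 0.0]
contact_force: [0.2, 0.5, 0.2]
gripper_width: 33.6
grasp_force: 59.8
```

servo_tool:
  rotation:
    - [0,0,0]
    - [0,0,0]
    - [0,0,0]
    - [0,0,0]
    - [0,0,0]
    - [0,0,0]
  slide:
    - [0,0,0]
    - [0,0,0]
    - [0,0,0]
    - [0,0,0.1]
    - [0,0,0.26]
    - [0,0,0.26]
  grip: [0.4,0.4,0.4,0.4,0.4,0.4]

```text
clock: 10.3
position: [624.8, 51.0, 33.0]
ee_rot: [-0.647, 0.762, -0.001, 0.003]
contact_force: [0.4, 0.5, -0.2]
gripper_width: 59.9
grasp_force: 0.0
```

servo_tool:
  rotation:
    - [0,0,0]
    - [0,0,0]
    - [0,0,0]
    - [0,0,0]
    - [0,0,0]
    - [0,0,0]
    - [0,0,0]
  slide:
    - [-0.3,0.01,0]
    - [-0.6,0.02,0]
    - [-0.9,0.03,0]
    - [-0.97,0.036,0]
    - [-0.97,0.036,0]
    - [-0.97,0.036,-0.15]
    - [-0.97,0.036,-0.15]
  grip: [0.4,0.4,0.4,0.4,0.4,0.4,0.4]

```text
clock: 11.18
position: [428.9, 57.3, -1.3]
ee_rot: [-0.647, 0.763, 0.0, -0.002]
contact_force: [-0.8, 0.1, 1.3]
gripper_width: 60.0
grasp_force: 0.0
```

Run:
```python
from h import *
a=grab('scene');print(read_state()['position'],read_state()['gripper_width'])
cv2.imwrite('pics/s4.png',cv2.resize(np.clip(a['bgr'][150:330,200:420].astype(float)*1.6,0,255).astype(np.uint8),(733,600),interpolation=cv2.INTER_CUBIC))
```

```text
[429.55777826  57.590912    -0.44917641] 59.853512687646166
```

View pics/s4.png

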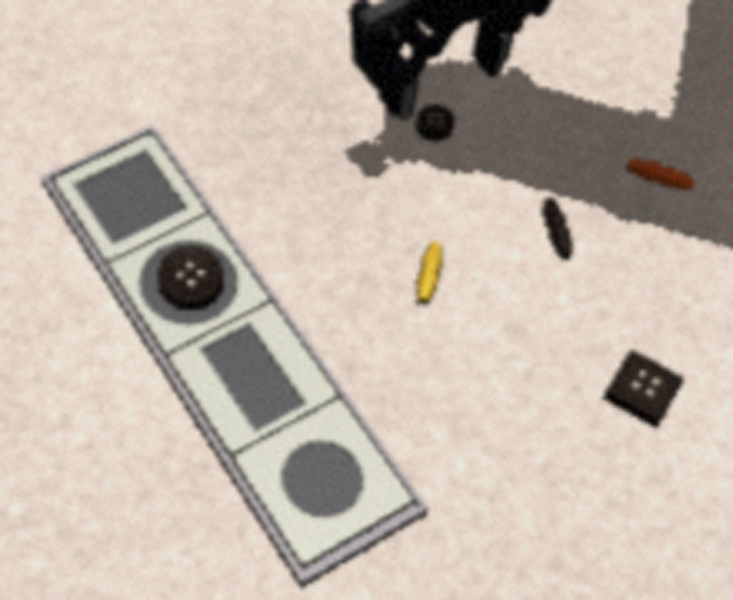

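The big button lies centred in its recess (crop (190,275)), and the fingers straddle the small one at (435,122).

servo_tool:
  rotation:
    - [0,0,0]
    - [0,0,0]
    - [0,0,0]
    - [0,0,0]
    - [0,0,0]
    - [0,0,0]
    - [0,0,0]
    - [0,0,0]
  slide:
    - [0,0,-0.08]
    - [0,0,-0.15]
    - [0,0,-0.15]
    - [0,0,-0.15]
    - [0,0,-0.15]
    - [0,0,-0.15]
    - [0,0,-0.15]
    - [0,0,-0.15]
  grip: [0.4,0.4,0.4,-1,-1,-1,-1,-1]

```text
clock: 12.22
position: [429.4, 57.9, -28.8]
ee_rot: [-0.647, 0.762, -0.0, 0.001]
contact_force: [-0.8, -1.3, 5.3]
gripper_width: 18.7
grasp_force: 58.5
```

servo_tool:
  rotation:
    - [0,0,0]
    - [0,0,0]
    - [0,0,0]
  slide:
    - [0,0,0.1]
    - [0,0,0.3]
    - [0,0,0.3]
  grip: [-1,-1,-1]

```text
clock: 12.6
position: [431.0, 58.8, 33.0]
ee_rot: [-0.647, 0.762, -0.001, 0.004]
contact_force: [-0.0, -0.4, -1.1]
gripper_width: 18.6
grasp_force: 58.7
```

servo_tool:
  rotation:
    - [0,0,0]
    - [0,0,0]
    - [0,0,0]
    - [0,0,0]
    - [0,0,0]
  slide:
    - [0.25,0.15,0]
    - [0.5,0.3,0]
    - [0.75,0.45,0]
    - [0.9,0.55,0]
    - [0.9,0.55,0]
  grip: [-1,-1,-1,-1,-1]

```text
clock: 13.22
position: [610.1, 168.8, 28.7]
ee_rot: [-0.647, 0.762, -0.0, -0.0]
contact_force: [-0.0, -0.2, 0.2]
gripper_width: 18.7
grasp_force: 58.8
```

servo_tool:
  rotation:
    - [0,0,0]
    - [0,0,0]
    - [0,0,0]
    - [0,0,0]
    - [0,0,0]
    - [0,0,0]
    - [0,0,0]
  slide:
    - [0.186,0.107,0]
    - [0.186,0.107,0]
    - [0.186,0.107,-0.1]
    - [0.186,0.107,-0.2]
    - [0.186,0.107,-0.24]
    - [0.186,0.107,-0.25]
    - [0.186,0.107,-0.25]
  grip: [-1,-1,-1,-1,-1,-1,-1]

```text
clock: 14.1
position: [646.0, 189.0, -19.2]
ee_rot: [-0.647, 0.763, -0.0, 0.0]
contact_force: [-0.0, -0.3, -0.5]
gripper_width: 18.8
grasp_force: 58.8
```

servo_tool:
  rotation:
    - [0,0,0]
    - [0,0,0]
    - [0,0,0]
    - [0,0,0]
    - [0,0,0]
    - [0,0,0]
  slide:
    - [0,0,0]
    - [0,0,0]
    - [0,0,0]
    - [0,0,0.1]
    - [0,0,0.25]
    - [0,0,0.25]
  grip: [0.4,0.4,0.4,0.4,0.4,0.4]

```text
clock: 14.85
position: [647.9, 190.0, 33.2]
ee_rot: [-0.647, 0.762, -0.001, 0.003]
contact_force: [0.0, 0.1, -0.2]
gripper_width: 59.9
grasp_force: 0.0
```

servo_tool:
  rotation:
    - [0,0,0.02]
    - [0,0,0.04]
    - [0,0,0.06]
    - [0,0,0.071]
    - [0,0,0.071]
    - [0,0,0.071]
    - [0,0,0.071]
  slide:
    - [-0.25,0.1,0]
    - [-0.5,0.2,0]
    - [-0.75,0.31,0]
    - [-0.864,0.358,0]
    - [-0.864,0.358,0]
    - [-0.864,0.358,-0.15]
    - [-0.864,0.358,-0.15]
  grip: [0.4,0.4,0.4,0.4,0.4,0.4,0.4]

```text
clock: 15.72
position: [472.2, 259.0, -1.9]
ee_rot: [0.799, -0.601, -0.0, 0.003]
contact_force: [0.1, 0.3, -0.6]
gripper_width: 59.9
grasp_force: 0.0
```

Run:
```python
from h import *
a=grab('scene');print(read_state()['position'],read_state()['gripper_width'])
cv2.imwrite('pics/s5.png',cv2.resize(np.clip(a['bgr'][180:340,200:440].astype(float)*1.6,0,255).astype(np.uint8),(800,533),interpolation=cv2.INTER_CUBIC))
```

```text
[473.18776682 259.70709288  -0.76480547] 60.23512204074181
```

View pics/s5.png

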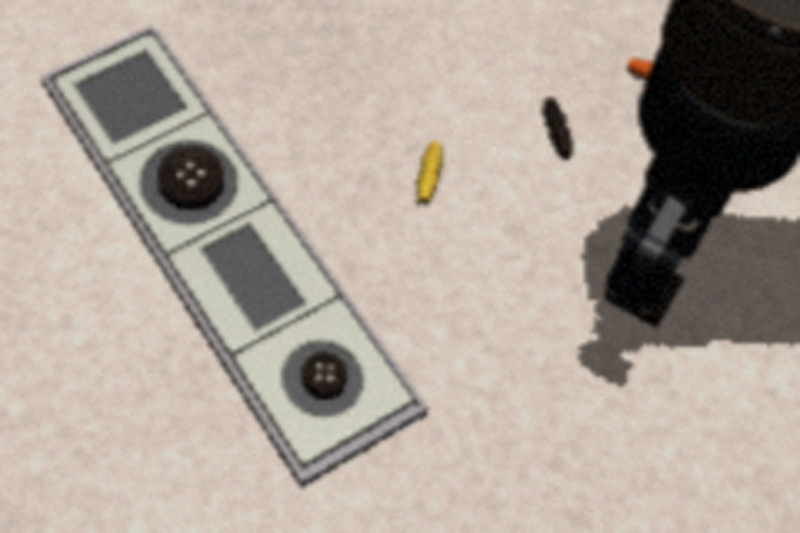

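The small button lies in its recess at (323,375). The fingers are in line with the camera over the square button, which the closing angle of 16° explains.

servo_tool:
  rotation:
    - [0,0,0]
    - [0,0,0]
    - [0,0,0]
    - [0,0,0]
    - [0,0,0]
    - [0,0,0]
    - [0,0,0]
    - [0,0,0]
  slide:
    - [0,0,-0.08]
    - [0,0,-0.15]
    - [0,0,-0.15]
    - [0,0,-0.15]
    - [0,0,-0.15]
    - [0,0,-0.15]
    - [0,0,-0.15]
    - [0,0,-0.15]
  grip: [0.4,0.4,0.4,-1,-1,-1,-1,-1]

```text
clock: 16.77
position: [473.5, 261.1, -29.2]
ee_rot: [0.8, -0.6, 0.0, -0.001]
contact_force: [-0.3, 0.3, 5.8]
gripper_width: 29.9
grasp_force: 59.9
```

servo_tool:
  rotation:
    - [0,0,0]
    - [0,0,0]
    - [0,0,0]
    - [0,0,0]
  slide:
    - [0,0,0.1]
    - [0,0,0.3]
    - [0,0,0.35]
    - [0,0,0.35]
  grip: [-1,-1,-1,-1]

```text
clock: 17.27
position: [472.9, 260.6, 40.3]
ee_rot: [0.799, -0.601, -0.0, -0.0]
contact_force: [0.3, 0.3, 0.0]
gripper_width: 29.5
grasp_force: 59.4
```

servo_tool:
  rotation:
    - [0,0,-0.02]
    - [0,0,-0.04]
    - [0,0,-0.06]
    - [0,0,-0.071]
    - [0,0,-0.071]
  slide:
    - [0.1,-0.2,0]
    - [0.2,-0.4,0]
    - [0.3,-0.6,0]
    - [0.35,-0.7,0]
    - [0.35,-0.7,0]
  grip: [-1,-1,-1,-1,-1]

```text
clock: 17.9
position: [542.3, 118.7, 38.2]
ee_rot: [-0.646, 0.763, 0.001, -0.002]
contact_force: [-0.3, -0.4, 0.4]
gripper_width: 29.6
grasp_force: 59.4
```

servo_tool:
  rotation:
    - [0,0,0]
    - [0,0,0]
    - [0,0,0]
    - [0,0,0]
    - [0,0,0]
    - [0,0,0]
    - [0,0,0]
    - [0,0,0]
  slide:
    - [0.12,-0.25,0]
    - [0.24,-0.5,0]
    - [0.341,-0.698,0]
    - [0.341,-0.698,0]
    - [0.341,-0.698,-0.15]
    - [0.341,-0.698,-0.27]
    - [0.341,-0.698,-0.302]
    - [0.341,-0.698,-0.302]
  grip: [-1,-1,-1,-1,-1,-1,-1,-1]

```text
clock: 18.9
position: [610.8, -17.8, -20.5]
ee_rot: [-0.648, 0.762, 0.0, -0.0]
contact_force: [-0.4, -0.2, -0.8]
gripper_width: 29.6
grasp_force: 59.4
```

servo_tool:
  rotation:
    - [0,0,0]
    - [0,0,0]
    - [0,0,0]
    - [0,0,0]
    - [0,0,0]
    - [0,0,0]
    - [0,0,0]
    - [0,0,0]
  slide:
    - [0,0,0]
    - [0,0,0]
    - [0,0,0]
    - [0,0,0]
    - [0,0,0]
    - [0,0,0.1]
    - [0,0,0.3]
    - [0,0,0.3]
  grip: [-1,-1,0.4,0.4,0.4,0.4,0.4,0.4]

```text
clock: 19.9
position: [614.0, -18.7, 43.3]
ee_rot: [-0.647, 0.762, -0.002, 0.003]
contact_force: [-0.8, -0.0, 0.2]
gripper_width: 59.6
grasp_force: 0.0
```

servo_tool:
  rotation:
    - [0,0,-0.02]
    - [0,0,-0.04]
    - [0,0,-0.063]
    - [0,0,-0.063]
    - [0,0,-0.063]
    - [0,0,-0.063]
    - [0,0,-0.063]
    - [0,0,-0.063]
  slide:
    - [-0.2,0.2,0]
    - [-0.4,0.4,0]
    - [-0.6,0.6,0]
    - [-0.8,0.8,0]
    - [-0.906,0.895,0]
    - [-0.906,0.895,0]
    - [-0.906,0.895,-0.2]
    - [-0.906,0.895,-0.2]
  grip: [0.1,0.1,0.1,0.1,0.1,0.1,0.1,0.1]

```text
clock: 20.9
position: [428.6, 158.0, -2.4]
ee_rot: [-0.484, 0.875, -0.001, -0.003]
contact_force: [0.1, -0.6, -0.4]
gripper_width: 47.2
grasp_force: 0.0
```

Run:
```python
from h import *
a=grab('scene');print(read_state()['position'],read_state()['ee_rot'],read_state()['gripper_width'])
cv2.imwrite('pics/s6.png',cv2.resize(np.clip(a['bgr'][160:320,200:440].astype(float)*1.6,0,255).astype(np.uint8),(800,533),interpolation=cv2.INTER_CUBIC))
```

```text
[429.85802247 158.82409792  -1.06416574] [-4.83928597e-01  8.75105853e-01 -4.26830418e-04 -1.63604970e-03] 47.020375053215204
```

View pics/s6.png

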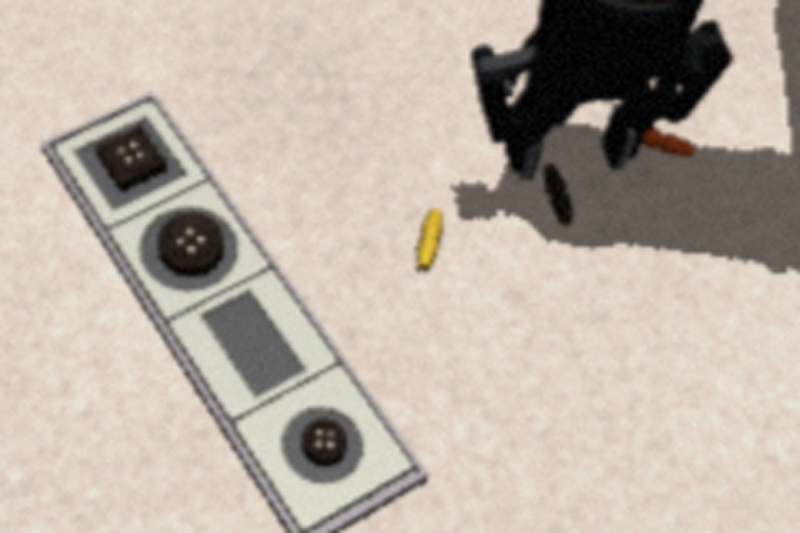

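The square sits in its recess at (130,152), and the fingers straddle the dark toggle at (558,193), clear of the orange one at (668,143). I'll grasp it.

servo_tool:
  rotation:
    - [0,0,0]
    - [0,0,0]
    - [0,0,0]
    - [0,0,0]
    - [0,0,0]
    - [0,0,0]
    - [0,0,0]
    - [0,0,0]
  slide:
    - [0,0,-0.08]
    - [0,0,-0.148]
    - [0,0,-0.148]
    - [0,0,-0.148]
    - [0,0,-0.148]
    - [0,0,-0.148]
    - [0,0,-0.148]
    - [0,0,-0.148]
  grip: [0.1,0.1,0.1,-1,-1,-1,-1,-1]

```text
clock: 21.95
position: [430.5, 160.3, -29.1]
ee_rot: [-0.485, 0.875, 0.0, 0.001]
contact_force: [-0.5, 0.1, 5.3]
gripper_width: 10.8
grasp_force: 60.1
```

servo_tool:
  rotation:
    - [0,0,0]
    - [0,0,0]
    - [0,0,0]
    - [0,0,0]
  slide:
    - [0,0,0.1]
    - [0,0,0.3]
    - [0,0,0.35]
    - [0,0,0.35]
  grip: [-1,-1,-1,-1]

```text
clock: 22.45
position: [430.1, 160.3, 40.5]
ee_rot: [-0.484, 0.875, 0.0, 0.001]
contact_force: [0.6, -0.8, -0.0]
gripper_width: 10.9
grasp_force: 59.3
```

servo_tool:
  rotation:
    - [0,0,0.02]
    - [0,0,0.04]
    - [0,0,0.063]
    - [0,0,0.063]
    - [0,0,0.063]
  slide:
    - [0.2,-0.04,0]
    - [0.4,-0.08,0]
    - [0.6,-0.12,0]
    - [0.8,-0.16,0]
    - [0.8,-0.16,0]
  grip: [-1,-1,-1,-1,-1]

```text
clock: 23.08
position: [591.3, 127.0, 37.6]
ee_rot: [-0.646, 0.763, 0.0, -0.001]
contact_force: [0.1, 0.2, -0.0]
gripper_width: 10.8
grasp_force: 59.4
```

servo_tool:
  rotation:
    - [0,0,0]
    - [0,0,0]
    - [0,0,0]
    - [0,0,0]
    - [0,0,0]
    - [0,0,0]
    - [0,0,0]
  slide:
    - [0.221,-0.042,0]
    - [0.221,-0.042,0]
    - [0.221,-0.042,-0.15]
    - [0.221,-0.042,-0.27]
    - [0.221,-0.042,-0.302]
    - [0.221,-0.042,-0.302]
    - [0.221,-0.042,-0.302]
  grip: [-1,-1,-1,-1,-1,-1,-1]

```text
clock: 23.95
position: [634.1, 120.0, -19.9]
ee_rot: [-0.647, 0.762, -0.0, 0.0]
contact_force: [0.7, -0.3, 0.7]
gripper_width: 11.1
grasp_force: 59.4
```

servo_tool:
  rotation:
    - [0,0,0]
    - [0,0,0]
    - [0,0,0]
    - [0,0,0]
    - [0,0,0]
    - [0,0,0]
    - [0,0,0]
    - [0,0,0]
  slide:
    - [0,0,0]
    - [0,0,0]
    - [0,0,0]
    - [0,0,0]
    - [0,0,0.1]
    - [0,0,0.3]
    - [0,0,0.6]
    - [0,0,0.8]
  grip: [-1,0.1,0.1,0.1,0.1,0.1,0.1,0.1]

```text
clock: 24.95
position: [635.1, 119.8, 142.9]
ee_rot: [-0.647, 0.762, -0.001, 0.002]
contact_force: [0.1, -0.4, -1.1]
gripper_width: 46.8
grasp_force: 0.0
```

servo_tool:
  rotation:
    - [0,0,0]
    - [0,0,0]
    - [0,0,0]
    - [0,0,0]
    - [0,0,0]
  slide:
    - [-0.3,-0.3,0]
    - [-0.5,-0.6,0]
    - [-0.7,-0.9,0]
    - [-0.8,-1,0]
    - [-0.8,-1,0]
  grip: [0.1,0.1,0.1,0.1,0.1]

```text
clock: 25.58
position: [471.3, -82.6, 140.0]
ee_rot: [-0.645, 0.764, 0.0, -0.0]
contact_force: [1.0, 0.4, 0.4]
gripper_width: 47.0
grasp_force: 0.0
```

Run:
```python
from h import *
a=grab('scene');b=grab('top');print(read_state()['position'],read_state()['clock'])
f=lambda i,w:cv2.resize(np.clip(i.astype(float)*1.6,0,255).astype(np.uint8),w,interpolation=cv2.INTER_CUBIC)
cv2.imwrite('pics/f.png',np.vstack([f(a['bgr'][170:330,190:400],(790,400)) if 0 else f(a['bgr'][180:330,200:350],(400,400)),]) if 0 else np.hstack([f(a['bgr'][180:330,200:350],(400,400)),f(b['bgr'][120:200,140:300],(400,400)) if 0 else f(b['bgr'][90:240,140:290],(400,400))]))
```

```text
[474.07940745 -81.06765232 140.23981484] 25.675
```

View pics/f.png

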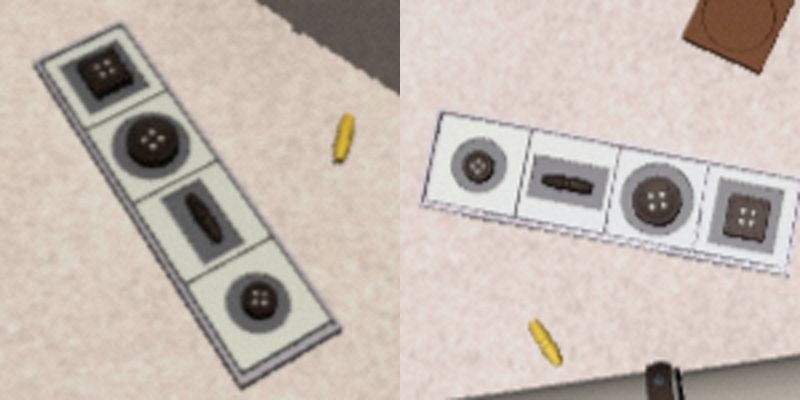

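Both views show all four buttons inside their matching recesses, and the arm is clear of them: in the left view, square (105,72), big (152,139), toggle (204,218) and small (260,299). I'll hand in.

```bash
python3 -c "
from bench import *
print(job_done())"
```

```text
the job is handed in; nothing more can be done
None
```

The job is handed in: by the final camera views all four buttons lie in their matching recesses, the buckles were left alone, and the clock read about 26 s of the 77 s allowed; no verdict was returned.

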